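# Put away the wheel-change hardware

### The job

The wheels are changed and the hardware is lying about on the garage bench: put it away. Stand both wheel nuts side by side on the floor of the round steel dish, put the large and the small socket upright into the large and the small well of the wooden stand, each right down to the bottom, and lay the wheel's centre cap flat in the small shallow rectangular tray, face up as it lies now. Leave the screw jar and the grease tin standing where they are, and let go of everything at the end.

Things in the scene. Friction and masses are not known exactly. Their poses are not given: they have to be found in the camera images.
- nut_a: Bright steel wheel nut, standing on its round flange: flange 32 dia, 6 high, above it a hexagon 22 across flats (25 across corners) up to 38 mm total height. Loose, about 80 g. Origin: centre of the underside; z up; two of its hexagon flats face along +y and -y of its own frame (the others at 60 degree steps). The two nuts are alike; either may go anywhere in the dish.
- nut_b: The second wheel nut, the same in every way as nut_a.
- socket_large: Large dark steel socket (wrench insert), an upright cylinder 44 dia, 64 high, with a hexagonal opening drawn on top. Loose, about 0.4 kg. Origin: centre of the underside; z up.
- socket_small: Small dark steel socket, an upright cylinder 27 dia, 64 high, with a hexagonal opening drawn on top. Loose, about 0.17 kg. Origin: centre of the underside; z up.
- centre_cap: Wheel centre cap, a flat grey plastic disc 60 dia, 22 high, its top edge bevelled above 18 mm and a bright ring on the top face. Loose, about 50 g. Origin: centre of the underside; z up.
- dish: Round open steel parts dish, fixed to the bench: outside 124 dia at the foot and 136 at the rim, 18 high, wall 4, floor 4 thick; the clear floor inside is about 116 dia. Both wheel nuts belong in it. Origin: centre of the underside; z up.
- stand: Wooden socket stand, fixed to the bench: a block 152 (its x) by 82 (its y) by 28 high with two round wells, each 20 deep (well floor 8 above the bench). The large well, 60 dia, is centred at x = -36, y = 0 of its frame, for the large socket; the small well, 43 dia, at x = +41, y = 0, for the small socket. Origin: centre of the underside; z up.
- cap_tray: Shallow open grey plastic tray, fixed to the bench: outside 140 (its x) by 120 (its y) by 16 high, wall 4, floor 4 thick. The centre cap belongs in it. Origin: centre of the underside; z up.
- screw_jar: Bystander: clear jar of brass screws with a steel lid, 56 dia, 78 high, loose, 0.25 kg. Origin: centre of the underside. Leave it standing where it is.
- grease_tin: Bystander: blue grease tin with a steel lid rim, 64 dia, 56 high, loose, 0.3 kg. Origin: centre of the underside. Leave it standing where it is. (Not listed: a low roll of paper tape, 60 dia, 24 high, also lies among these things, at least 75 mm from centre to centre.)
There are look-alikes about, which are no part of the job. Several things look just like the stand: the one meant starts farthest to the robot's left.

How it is judged (in metres and radians):
At the end, for the whole second after the job is handed in: Nuts on the dish floor (within 50 mm of its centre, raised under 10 mm); each socket in its own well (within 12 mm of its centre in x and y, underside under 14 mm up); cap on the tray floor, raised under 10 mm, inside the walls; all within 0.15 rad of upright, released, at rest (horizontal distance between each of nut_a, nut_b and dish below 0.05 m and z of each of nut_a, nut_b in the frame of dish below 0.01 m and angle between each of nut_a, nut_b, socket_large, socket_small, centre_cap's own z axis and vertical below 0.15 rad and linear speed of each of nut_a, nut_b, socket_large, socket_small, centre_cap below 0.02 m/s and angular speed of each of nut_a, nut_b, socket_large, socket_small, centre_cap below 0.3 rad/s and x of socket_large in the frame of stand between -0.048 and -0.024 m and y of socket_large in the frame of stand between -0.012 and 0.012 m and z of each of socket_large, socket_small in the frame of stand below 0.014 m and x of socket_small in the frame of stand between 0.029 and 0.053 m and y of socket_small in the frame of stand between -0.012 and 0.012 m and x of centre_cap in the frame of cap_tray between -0.042 and 0.042 m and y of centre_cap in the frame of cap_tray between -0.032 and 0.032 m and z of centre_cap in the frame of cap_tray below 0.01 m); the robot touches nothing.
It fails at once if the screw jar is shifted more than 30 mm or tipped over (distance of screw_jar from where it was at the start of the episode above 0.03 m or angle between screw_jar's own z axis and vertical above 0.35 rad).
It fails at once if the grease tin is shifted more than 30 mm or tipped over (distance of grease_tin from where it was at the start of the episode above 0.03 m or angle between grease_tin's own z axis and vertical above 0.35 rad).
It also fails if it takes over 120 s, if anything falls off the work surface, if the arm or the gripper's body presses on something with over 40 N, if the wrist force passes 120 N, or if a joint passes its speed limit or range.

### The arm

A 6-joint arm with a two-finger parallel gripper is mounted at the origin on the work surface. World frame = base frame: x ahead of the robot, y to its left, z up, the work surface at z = 0. Lengths are in mm, angles in rad, forces in N, time in s.
With the tool pointing down it reaches from about 400 to 925 mm from the base axis. Payload 3.4 kg.
Tool frame: the origin (TCP) lies at the very end of the fingers, on their centre line; the grasp point (between the pads) lies 19 mm behind it; z points along the fingers, y is the direction in which the jaws open and shut (so a half turn about z gives the same grasp; the last joint's range is limited). The gripper opens to 85 mm and grips with 20 to 120 N. Pads are 22 mm wide; open, the fingers measure 114 mm over their backs; the gripper's body (76 mm by 85 mm) begins 54 mm behind the grasp point. The pads swing forward as they close: fully open they stand 13 mm farther back than shut.
Start: joints at [-0.073, 0.307, 1.506, -0, 1.328, -0.073], TCP at [575.005, -0.025, 231.305] pointing down, gripper open.
Joint ranges: [-3.12, 3.12], [-1.05, 2.28], [0.14, 2.33], [-1.42, 4.57], [0.1, 2.73], [-2.68, 2.68]. Speed limits (rad/s): [2.57, 2.57, 3.14, 3.14, 3.14, 3.14].

### API

Orientations are given as a 3x3 rotation matrix whose columns are the frame's x, y, z axes.
In Python, from workcell import env gives the robot as it stands.
- The arm moves only by the tool arm_command, never from a script. Its argument "targets" is text: rows parted by semicolons, each of 5 numbers parted by spaces: the shift along the world's x, y, z in cm, then the turn about the world's z in degrees, then the opening, from -1 (shut) to 1 (fully open). A call has 1 to 10 rows; each row is the pose to reach, as a shift and turn from the pose commanded when the call began; what a row does not reach only later rows make up. A row lasts 1/12 s, in which the tool goes at most 41.7 mm and 7.16 degrees, less where a joint would pass 70% of its speed; a pose out of reach is approached as far as the arm can. A call with a gripper value outside its range is refused whole. The fingers move at their own pace and stop on an object; "force" is the grip in N (left out, the last holds). Time passes only in rows, so rows that repeat a pose let the fingers close. It gives the time, the measured TCP pose, the force and the opening at its end, in the units of the state.
- env.observe(): the state, without advancing time (a new reading comes with each control period).
- env.get_image(name): name is "scene" or "side" or "wrist"; returns the picture (420x560x3 uint8, blue, green, red); there is no depth.
- env.calibration(name): a dict with "intrinsics" (3x3 intrinsics, pixels), "R" (3x3) and "t" (3): a world point X has camera coordinates R X + t. Camera axes: x right, y down, z forward; pixel columns grow to the right and rows downward; lengths in mm; the calibration is good to about 2 mm. A picture is of the moment at which its call begins: read the wrist's pose just before it. calibration takes no time and is no camera call; for the wrist camera it gives the pose at the moment of the call.
- env.sign_off(): hands the job in, once; it reports no verdict.
Trained networks look in the newest picture that a camera, given by its name, has taken for a name from the list of things; names that differ only in an ending like _2 or _b are one class to them, and where a whole thing is asked for, a point or a joint stands for the part that bears it (a point fixed in the world has none). Each returns a list of dicts, best first, with "p" (0 to 1); they miss things now and then, are a little off and sometimes report something else, mostly with a low value. They report only what shows in the picture. A call takes as long as a camera call. They do not tell look-alikes from the thing itself.
- env.look_for(name, camera): "box" ([left, top, width, height] in pixels, round what is visible of it).
The state is a dict: "time_s": time; "q": joint angles; "joint_vel": joint speeds; "tau": joint torques, N m; "tool_pos": TCP position; "eef_rot": TCP orientation; "ft_force": force on the tool from outside, world axes, zero at the start; "ft_torque": the same for the moment, N m; "finger_gap": finger opening in mm.
Only numpy, scipy, OpenCV 4.12 (cv2) and the standard library are available. Lean on these libraries where they do the work, as an engineer would, in place of code of your own. Each camera call takes 0.05 s, during which the arm holds its last target. There are 200 camera calls.

## Working session

There is one attempt and no reset: what is moved stays moved. The work goes in short steps, Python scripts to look and compute and a tool call to move; the robot and the scene stay as the last step left them, time stands still between calls to the robot, and variables do not carry over. Pictures are saved under pics/ and viewed, about 12 in all and at most 16, crops included, and the job is handed in when it is done.

Besides the shell and the picture viewer there is one more tool, called after ">>>" as name(argument=value, ...) on one line, values as JSON. arm_command: Moves the arm, as the interface text tells. Its arguments: {"type":"object","properties":{"targets":{"type":"string"},"force":{"type":"number"}},"required":["targets"]}

```bash
mkdir -p pics
cat > h.py <<'E'
import numpy as np, cv2
from workcell import env
def pix(cam,P):
    c=env.calibration(cam); p=np.array(c["R"])@np.array(P,float)+np.array(c["t"]).ravel(); p=np.array(c["intrinsics"])@p; return p[:2]/p[2]
def ray(cam,u,v,z,c=None):
    c=c or env.calibration(cam); R=np.array(c["R"]);t=np.array(c["t"]).ravel()
    d=R.T@np.linalg.solve(np.array(c["intrinsics"]),[u,v,1.]); o=-R.T@t
    return o+d*(z-o[2])/d[2]
E
cat > a.py <<'E'
from h import *
H=dict(nut_a=38,socket_large=64,socket_small=64,centre_cap=22,dish=18,stand=28,cap_tray=16,screw_jar=78,grease_tin=56)
for cam in ("scene","side"):
    im=env.get_image(cam); cv2.imwrite(f"pics/{cam}0.png",im)
    c=env.calibration(cam); print(cam,"campos",(-np.array(c["R"]).T@np.array(c["t"]).ravel()).round())
    for n,h in H.items():
        for d in env.look_for(n,cam)[:5]:
            b=d["box"]; print(n,round(d["p"],2),np.round(b).astype(int),ray(cam,b[0]+b[2]/2,b[1]+b[3]/2,h/2).round()[:2])
E
python3 a.py
```

```text
scene campos [939. 117. 666.]
nut_a 0.66 [106 255  21  22] [ 622. -261.]
nut_a 0.6 [302 207  17  24] [448.  53.]
socket_large 0.8 [244 194  21  31] [457. -54.]
socket_large 0.46 [106 253  21  22] [ 625. -256.]
socket_small 0.89 [418 307  20  34] [619. 268.]
socket_small 0.21 [231 253  75  69] [612.  12.]
centre_cap 0.69 [192 186  30  33] [ 444. -156.]
centre_cap 0.24 [425 212  56  88] [470. 313.]
dish 0.63 [229 254  79  68] [601.   9.]
stand 0.79 [383 133  52  67] [264. 228.]
stand 0.58 [426 212  54  88] [470. 314.]
cap_tray 0.68 [ 80 161  89  72] [ 465. -327.]
screw_jar 0.78 [346 193  33  50] [441. 147.]
screw_jar 0.27 [416 306  26  35] [622. 267.]
grease_tin 0.65 [149 241  40  52] [ 608. -167.]
side campos [ -37. -525.  503.]
nut_a 0.87 [428 228  25  22] [ 611. -272.]
nut_a 0.51 [252 187  12  20] [447.  48.]
socket_large 0.66 [285 194  21  40] [452. -58.]
centre_cap 0.94 [313 238  34  28] [ 437. -159.]
dish 0.75 [295 168  60  34] [601.   2.]
stand 0.8 [159 137  73  38] [453. 290.]
stand 0.69 [ 88 171  88  54] [251. 216.]
cap_tray 0.76 [368 265 110  80] [ 456. -336.]
screw_jar 0.83 [214 152  28  44] [436. 133.]
grease_tin 0.8 [378 191  36  43] [ 605. -176.]
```

Run:
```python
import cv2
im=cv2.imread("pics/scene0.png"); cv2.imwrite("pics/s0b.png",cv2.resize(im[100:400],(784,420),interpolation=cv2.INTER_CUBIC))
```

```text
(no output)
```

View pics/s0b.png

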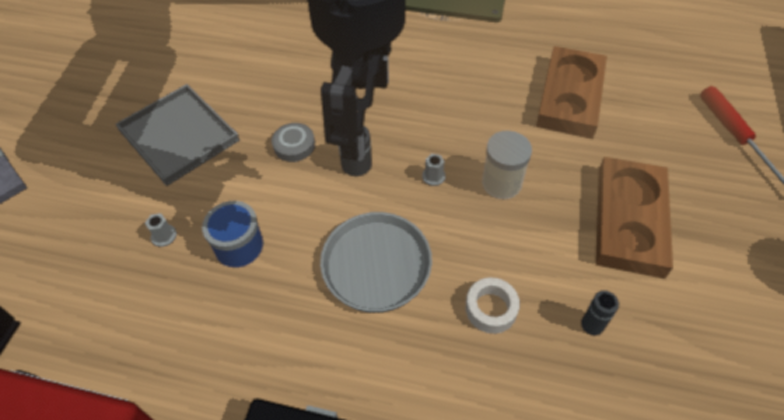

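View pics/side0.png

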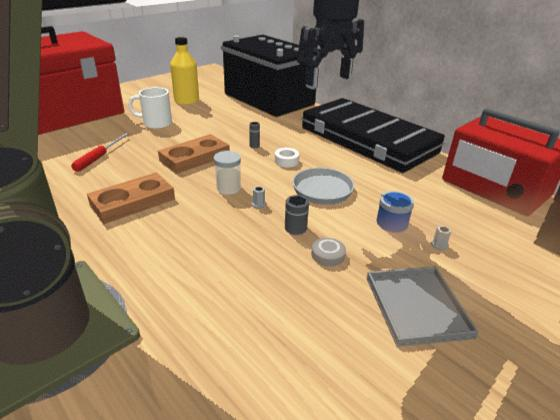

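Scene picture: candidates for the stand are the block at crop (633,215) (world ≈ 460,300) and the look-alike at (572,90) (≈ 255,220). The one with the larger y is farthest to the robot's left, so I choose the first. The nuts are at (160,230) and (434,170), the large socket at (357,152), the small socket at (600,312), the cap at (293,141), and the tray at (178,135). The distractors are the tape roll at (493,305), the jar and the tin.

Run:
```python
from h import *
im=env.get_image("wrist"); c=env.calibration("wrist"); cv2.imwrite("pics/w0.png",im)
R=np.array(c["R"]);print((-R.T@np.array(c["t"]).ravel()).round(),R.round(2).tolist(),np.round(c["intrinsics"]).tolist())
o=env.observe();print(o["eef_rot"],o["tool_pos"],o["finger_gap"],o["ft_force"])
for u,v in((0,0),(560,0),(0,420),(560,420)):print(ray("wrist",u,v,0).round())
```

```text
[575.  82. 374.] [[1.0, 0.0, 0.0], [0.0, -0.95, 0.32], [0.0, -0.32, -0.95]] [[318.0, 0.0, 282.0], [0.0, 318.0, 206.0], [0.0, 0.0, 1.0]]
[[-6.17010607e-07  1.00000000e+00  1.97517059e-05]
 [ 1.00000000e+00  6.16565189e-07  2.25508627e-05]
 [ 2.25508505e-05  1.97517198e-05 -1.00000000e+00]] [ 5.75010416e+02 -1.63702624e-02  2.31319653e+02] 85.46534084689469 [ 0.51054658 -0.2735156   0.41505617]
[288. 178.   0.]
[859. 178.   0.]
[ 125. -404.    0.]
[1020. -404.    0.]
```

View pics/w0.png

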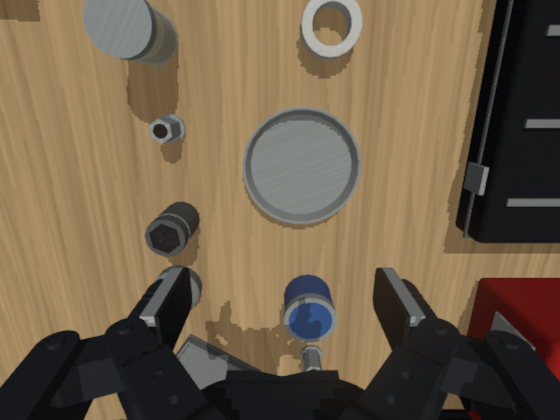

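Wrist picture: dish rim centre ≈ (301,165), nut top ≈ (160,131), large socket top ≈ (166,237), cap half hidden at ≈ (180,290), jar lid ≈ (120,25), tin (310,312), second nut (312,355), tape (331,27).

Run:
```python
from h import *
for n,u,v,z in(("dish",301,165,18),("nut1",160,131,38),("socketL",166,237,64),("jar",119,25,78),("tin",310,320,56),("nut2",312,352,38)):print(n,ray("wrist",u,v,z).round()[:2])
im=cv2.imread("pics/w0.png"); cv2.imwrite("pics/w0c.png",cv2.resize(im[95:255,130:210],(400,600)[::1],interpolation=cv2.INTER_CUBIC)[:,:])
```

```text
dish [597.  12.]
nut1 [449.  51.]
socketL [452. -57.]
jar [441. 140.]
tin [ 609. -168.]
nut2 [ 615. -233.]
```

>>> arm_command(targets="-4 1.5 0 0 1;-8 3 0 0 1;-12 5 0 0 1;-13 10 0 0 1;-13 13 0 0 1;-13 13 0 0 1;-13 13 0 0 1")

```text
time_s: 1.63
tool_pos: [444.6, 132.0, 231.7]
eef_rot: [[-0.005, 1.0, 0.001], [1.0, 0.005, 0.0], [0.0, 0.001, -1.0]]
ft_force: [-0.3, -0.4, -0.5]
finger_gap: 85.1
```

Run:
```python
from h import *
im=env.get_image("wrist"); cv2.imwrite("pics/w1.png",im)
for n,z in(("stand",28),("socket_small",64),("nut_a",38),("socket_large",64)):
  for d in env.look_for(n,"wrist")[:3]:
    b=d["box"];print(n,round(d["p"],2),np.round(b),ray("wrist",b[0]+b[2]/2,b[1]+b[3]/2,z).round()[:2])
```

```text
stand 0.89 [220.   3. 162.  46.] [464. 279.]
stand 0.89 [ 13.  29. 168. 104.] [259. 229.]
stand 0.64 [273. 221.  28.  36.] [452.  54.]
socket_small 0.95 [435.  21.  57.  40.] [605. 260.]
nut_a 0.79 [271. 222.  29.  33.] [450.  59.]
socket_large 0.66 [267. 293.  36.  58.] [449. -36.]
```

View pics/w1.png

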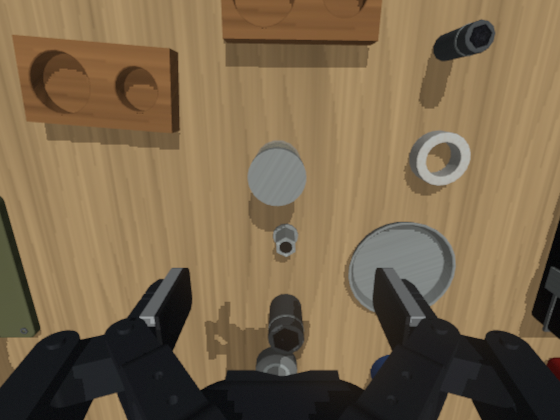

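Wrist picture: the chosen stand is at the top, with wells ≈ (265,8) and (346,2). The look-alike is at (95,85), the small socket top at (480,37), and the nut top at (286,246).

>>> arm_command(targets="0.2 -4 0 0 1;0.4 -7.9 -3 0 1;0.4 -7.9 -7 0 1;0.4 -7.9 -11 0 1;0.4 -7.9 -13 0 0;0.4 -7.9 -13 0 0;0.4 -7.9 -13 0 0;0.4 -7.9 -13 0 0")

```text
time_s: 2.55
tool_pos: [450.5, 50.4, 102.4]
eef_rot: [[0.001, 1.0, 0.002], [1.0, -0.001, -0.0], [-0.0, 0.002, -1.0]]
ft_force: [0.2, -0.6, 0.3]
finger_gap: 42.8
```

Run:
```python
from h import *
im=env.get_image("wrist"); cv2.imwrite("pics/w2.png",cv2.resize(im[180:350,180:400],None,fx=3,fy=3,interpolation=cv2.INTER_CUBIC))
b=env.look_for("nut_a","wrist")
print(env.observe()["tool_pos"],env.observe()["finger_gap"],b[:2])
print(ray("wrist",282,269,38))
```

```text
[451.023117    50.79543924 103.10372124] 42.814416093988825 []
[451.68156311  13.98814066  38.        ]
```

View pics/w2.png

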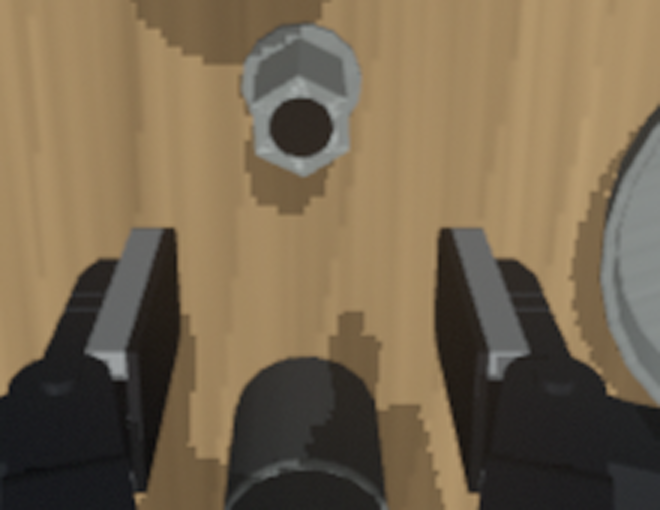

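Crop: nut top at (281,223) in full pixels, and its flats face the two jaws.

Run:
```python
from h import *
print(ray("wrist",280.7,222.7,38), ray("wrist",280.7,206.5,6))
```

```text
[450.77610879  50.65044103  38.        ] [450.79420521  51.91499704   6.        ]
```

>>> arm_command(targets="0 0 -3.5 0 0;0 0 -7 0 0;0 0 -8.8 0 0;0 0 -8.8 0 0;0 0 -8.8 0 -0.9;0 0 -8.8 0 -0.9;0 0 -8.8 0 -0.9;0 0 -8.8 0 -0.9;0 0 -8.8 0 -0.9;0 0 -8.8 0 -0.9", force=50)

```text
time_s: 3.48
tool_pos: [450.6, 51.1, 14.9]
eef_rot: [[-0.0, 1.0, 0.004], [1.0, 0.0, 0.0], [0.0, 0.004, -1.0]]
ft_force: [0.0, 0.4, 8.0]
finger_gap: 21.3
```

>>> arm_command(targets="0 0 4 0 -0.9;0 0 8 0 -0.9;2 0 12 0 -0.9;6 -0.4 12 0 -0.9;10 -0.8 12 0 -0.9;14 -1.1 12 0 -0.9;14.7 -1.1 12 0 -0.9;14.7 -1.1 12 0 -0.9;14.7 -1.1 12 0 -0.9")

```text
time_s: 4.23
tool_pos: [595.0, 40.0, 133.0]
eef_rot: [[0.0, 1.0, -0.002], [1.0, -0.0, 0.0], [0.0, -0.002, -1.0]]
ft_force: [-0.7, 0.1, -0.6]
finger_gap: 21.1
```

```bash
cat > look.py <<'E'
import sys
from h import *
im=env.get_image("wrist"); cv2.imwrite(f"pics/{sys.argv[1]}.png",im); o=env.observe(); print(o["tool_pos"].round(1) if hasattr(o["tool_pos"],"round") else o["tool_pos"], o["finger_gap"])
Hs=dict(nut_a=38,socket_large=64,socket_small=64,centre_cap=22,dish=18,stand=28,cap_tray=16)
for n in sys.argv[2:]:
  for d in env.look_for(n,"wrist")[:2]:
    b=d["box"];print(n,round(d["p"],2),np.round(b),ray("wrist",b[0]+b[2]/2,b[1]+b[3]/2,Hs[n]).round(1)[:2])
E
python3 look.py w3 dish
```

```text
[593.9  40.1 132.9] 21.303850422995108
dish 0.9 [207. 158. 155. 126.] [595.2  21.7]
```

View pics/w3.png

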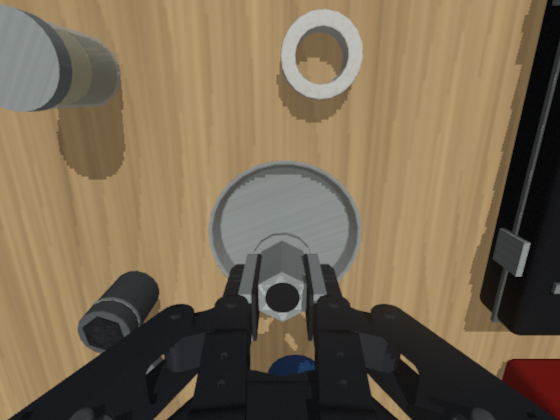

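Wrist picture: the nut is held upright and the dish rim runs from (209,230) to (361,230), with its far edge at (285,161).

Run:
```python
from h import *
print(ray("wrist",285,161,18)-[0,68,0],ray("wrist",209,230,18),ray("wrist",361,230,18))
```

```text
[596.00272353   6.41025685  18.        ] [529.56741449  13.45392841  18.        ] [662.74136819  13.65783563  18.        ]
```

>>> arm_command(targets="0.1 -0.3 -4 0 -0.9;0.1 -0.3 -8 0 -0.9;0.1 -0.3 -11.3 0 -0.9;0.1 -0.3 -11.3 0 -0.9;0.1 -0.3 -11.3 0 -0.2;0.1 -0.3 -11.3 0 -0.2;0.1 -0.3 -11.3 0 -0.2;0.1 -0.3 -11.3 0 -0.2;0.1 -0.3 -8 0 -0.2;0.1 -0.3 -4 0 -0.2")

```text
time_s: 5.17
tool_pos: [593.8, 37.0, 91.5]
eef_rot: [[-0.0, 1.0, -0.008], [1.0, 0.0, 0.0], [0.0, -0.008, -1.0]]
ft_force: [1.3, -0.3, 0.5]
finger_gap: 34.5
```

>>> arm_command(targets="0.3 -2 4 0 0;0.5 -6 6 0 0;0.8 -10 6 0 0;1.1 -14 6 0 0;1.4 -18 6 0 0;1.7 -22 6 0 0;2 -26 6 0 0;2.2 -30 6 0 0;2.2 -30 6 0 0;2.2 -30 6 0 0")

```text
time_s: 6.0
tool_pos: [618.7, -265.7, 153.8]
eef_rot: [[0.004, 1.0, 0.001], [1.0, -0.004, -0.001], [-0.001, 0.001, -1.0]]
ft_force: [-1.1, 0.6, 0.3]
finger_gap: 42.6
```

```bash
python3 look.py w4 nut_a grease_tin 2>/dev/null
python3 - <<'E'
import cv2
im=cv2.imread("pics/w4.png"); cv2.imwrite("pics/w4c.png",cv2.resize(im[120:360,140:420],None,fx=2.5,fy=2.5,interpolation=cv2.INTER_CUBIC))
E
```

```text
[ 618.5 -263.7  153.6] 42.807603505870645
nut_a 0.88 [262. 179.  37.  39.] [ 617.6 -260.1]
```

View pics/w4c.png

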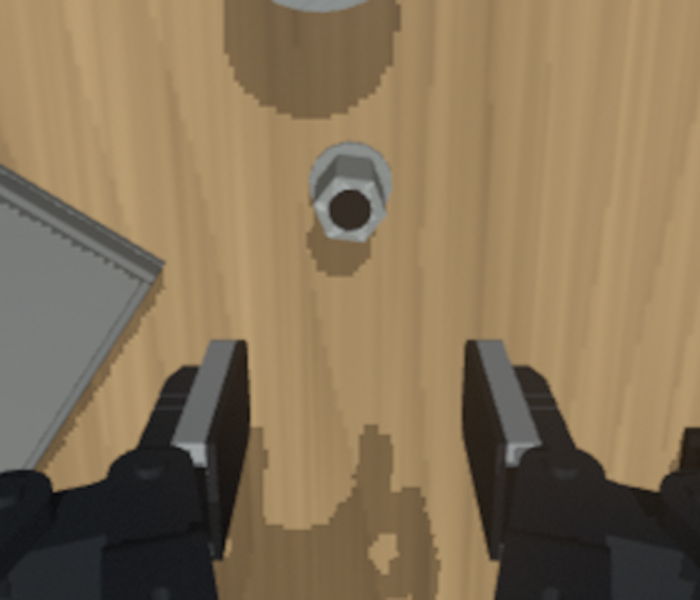

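Crop: the nut top is at full pixel (279.6,204). Its flats face up and down, tilted about 6° clockwise, so the jaws turn +24°.

Run:
```python
from h import *
print(ray("wrist",279.6,204,38),env.observe()["q"])
```

```text
[ 616.9115359  -264.48895571   38.        ] [-4.63491110e-01  4.99488223e-01  1.39202187e+00  6.17235008e-04
  1.25072836e+00 -4.64225282e-01]
```

Tool at (618.5,-263.7,153.6): shift −0.15, 0 and down 13.9.

>>> arm_command(targets="-0.1 0 -3 7 0;-0.1 0 -6 14 0;-0.1 0 -8 21 0;-0.1 0 -10 24 0;-0.1 0 -12 24 0;-0.1 0 -13.9 24 0;-0.1 0 -13.9 24 0;-0.1 0 -13.9 24 -0.9;-0.1 0 -13.9 24 -0.9;-0.1 0 -13.9 24 -0.9")

```text
time_s: 6.98
tool_pos: [619.2, -262.8, 16.0]
eef_rot: [[-0.408, 0.913, 0.002], [0.913, 0.408, -0.001], [-0.002, 0.002, -1.0]]
ft_force: [-0.1, 0.1, -0.3]
finger_gap: 20.7
```

>>> arm_command(targets="0 0 0 0 -0.9;0 0 0 0 -0.9;0 0 4 0 -0.9;0 0 8 0 -0.9;0 1 12 -6 -0.9;-0.3 5 12 -12 -0.9;-0.7 9 12 -18 -0.9;-1 13 12 -24 -0.9;-1.3 17 12 -24 -0.9;-1.7 21 12 -24 -0.9")

```text
time_s: 7.82
tool_pos: [600.9, -51.6, 135.3]
eef_rot: [[0.001, 1.0, 0.002], [1.0, -0.001, -0.0], [-0.0, 0.002, -1.0]]
ft_force: [1.0, -0.0, -0.4]
finger_gap: 20.9
```

>>> arm_command(targets="-0.5 3.2 0 0 -0.9;-0.5 3.2 -4 0 -0.9;-0.5 3.2 -8 0 -0.9;-0.5 3.2 -11.4 0 -0.9;-0.5 3.2 -11.4 0 -0.9;-0.5 3.2 -11.4 0 -0.2;-0.5 3.2 -11.4 0 -0.2;-0.5 3.2 -11.4 0 -0.2;-0.5 3.2 -8 0 -0.2;-0.5 3.2 -4 0 -0.2")

```text
time_s: 8.65
tool_pos: [593.3, -21.1, 93.1]
eef_rot: [[0.001, 1.0, -0.007], [1.0, -0.001, 0.001], [0.001, -0.007, -1.0]]
ft_force: [1.3, 0.0, 1.2]
finger_gap: 34.5
```

>>> arm_command(targets="-4 -1 3 0 1;-8 -2 6 0 1;-12 -3 6 0 1;-14 -3.7 6 0 1;-14 -3.7 6 0 1;-14 -3.7 6 0 1")

```text
time_s: 9.15
tool_pos: [454.2, -58.4, 155.9]
eef_rot: [[0.002, 1.0, 0.002], [1.0, -0.002, -0.0], [-0.0, 0.002, -1.0]]
ft_force: [0.3, -0.9, 0.5]
finger_gap: 85.4
```

```bash
python3 look.py w5 nut_a socket_large centre_cap dish
```

```text
[456.3 -58.5 155.8] 85.66260670810995
nut_a 0.8 [419. 140.  51.  41.] [592.1 -24.3]
nut_a 0.65 [426.  63.  55.  39.] [589.9  35.9]
socket_large 0.69 [248. 166.  55.  69.] [453.9 -50.2]
centre_cap 0.58 [240. 247.  57.  65.] [ 445.3 -145.9]
dish 0.92 [370.  30. 159. 165.] [599.5  13.1]
```

View pics/w5.png

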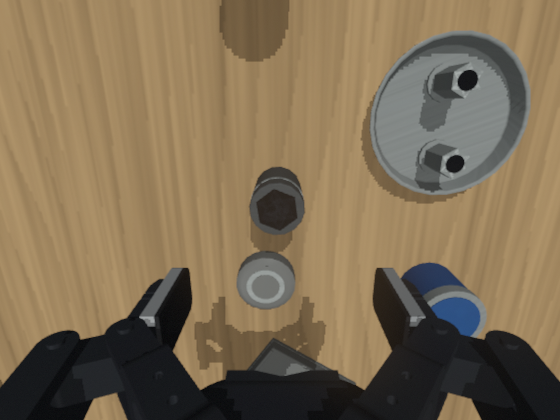

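Wrist picture: both nuts stand upright in the dish, tops at (467,80) and (455,163). The large socket top is at (277,207), the cap top at (266,286).

Run:
```python
from h import *
print(ray("wrist",277,207,64),ray("wrist",266,285,22),ray("wrist",467,80,42),ray("wrist",455,163,42))
```

```text
[454.27305417 -55.18976716  64.        ] [ 442.34425318 -151.23298256   22.        ] [596.51569948  37.64746035  42.        ] [598.35655334 -24.97708832  42.        ]
```

>>> arm_command(targets="-0.1 0.2 -4 0 1;-0.1 0.2 -8 0 1;-0.1 0.2 -12 0 1;-0.1 0.2 -13 0 1;-0.1 0.2 -13 0 1;-0.1 0.2 -13 0 -0.3;-0.1 0.2 -13 0 -0.3;-0.1 0.2 -13 0 -0.3;-0.1 0.2 -13 0 -0.3;-0.1 0.2 -13 0 -0.3", force=60)

```text
time_s: 10.23
tool_pos: [453.6, -55.8, 25.5]
eef_rot: [[-0.0, 1.0, -0.001], [1.0, 0.0, 0.0], [0.0, -0.001, -1.0]]
ft_force: [-5.6, -0.5, 3.8]
finger_gap: 42.5
```

>>> arm_command(targets="0 0 0 0 -0.3;0 0 4 0 -0.3;0 0 8 0 -0.3;0 0 12 0 -0.3;0 2 16 0 -0.3;0 6 16 0 -0.3;0 10 16 0 -0.3;0 14 16 0 -0.3;-0.5 18 16 0 -0.3;-1 22 16 0 -0.3")

```text
time_s: 11.07
tool_pos: [445.0, 165.9, 185.3]
eef_rot: [[0.001, 1.0, 0.003], [1.0, -0.001, 0.001], [0.001, 0.003, -1.0]]
ft_force: [1.2, -0.4, -5.0]
finger_gap: 42.6
```

>>> arm_command(targets="-0.7 4 0 0 -0.3;-1.4 8 0 0 -0.3;-2 12 0 0 -0.3;-2 13.5 0 0 -0.3;-2 13.5 0 0 -0.3;-2 13.5 0 0 -0.3;-2 13.5 0 0 -0.3")

```text
time_s: 11.65
tool_pos: [424.6, 298.2, 184.4]
eef_rot: [[-0.0, 1.0, -0.0], [1.0, 0.0, -0.001], [-0.001, -0.0, -1.0]]
ft_force: [-0.2, -0.4, -4.8]
finger_gap: 42.7
```

```bash
python3 look.py w6 stand socket_small
```

```text
[424.7 297.8 184.3] 42.73352928966331
stand 0.86 [ 41. 203. 160.  91.] [258.4 233.3]
stand 0.67 [241. 131. 164.  86.] [465.  311.3]
socket_small 0.85 [445. 198.  68.  47.] [599.9 276.2]
```

View pics/w6.png

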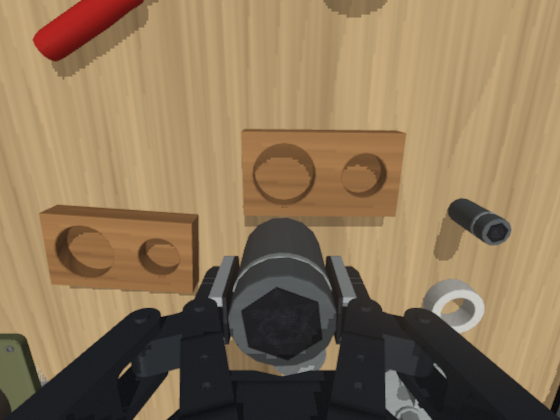

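Wrist picture: the chosen stand's wells have rim centres at (284,173) for the large and (363,175) for the small. The look-alike is at (122,250). The small socket top is at (497,232), the held socket is upright.

Run:
```python
from h import *
L=ray("wrist",284,173.5,28);S=ray("wrist",363,175,28);print(L,S,np.linalg.norm(L-S),ray("wrist",496.5,232,64))
for p in((242,130),(404,132),(396,216),(246,215)):print(ray("wrist",*p,28).round())
```

```text
[427.37351389 312.16273603  28.        ] [503.23215164 310.57570499  28.        ] 75.875236993107 [617.73701978 266.45179599  64.        ]
[389. 353.  28.]
[538. 351.  28.]
[540. 269.  28.]
[389. 270.  28.]
```

>>> arm_command(targets="0.3 1.4 0 0 -0.3;0.3 1.4 -4 0 -0.3;0.3 1.4 -8 0 -0.3;0.3 1.4 -11 0 -0.3;0.3 1.4 -13 0 -0.3;0.3 1.4 -14.9 0 -0.3;0.3 1.4 -14.9 0 -0.3;0.3 1.4 -14.9 0 -0.3")

```text
time_s: 12.47
tool_pos: [428.4, 312.8, 34.7]
eef_rot: [[0.001, 1.0, -0.001], [1.0, -0.001, -0.0], [-0.0, -0.001, -1.0]]
ft_force: [-0.2, 0.1, -3.7]
finger_gap: 42.7
```

Down in the well with no contact force; release, rise and go over to the small socket (617,267).

>>> arm_command(targets="0 0 0 0 0.4;0 0 0 0 0.4;0 0 0 0 0.4;0 0 0 0 0.4;0 0 4 0 0.4;0 0 8 0 0.4;0 0 12 0 0.2;4 -1 13 0 0.2;8 -2 13 0 0.2;12 -3 13 0 0.2")

```text
time_s: 13.3
tool_pos: [550.0, 283.6, 168.9]
eef_rot: [[-0.002, 1.0, 0.006], [1.0, 0.002, 0.003], [0.003, 0.006, -1.0]]
ft_force: [-0.1, 1.1, -0.5]
finger_gap: 51.4
```

>>> arm_command(targets="4 -1 0 0 0.2;6.8 -1.5 0 0 0.2;6.8 -1.5 0 0 0.2;6.8 -1.5 0 0 0.2;6.8 -1.5 0 0 0.2")

```text
time_s: 13.72
tool_pos: [615.1, 267.8, 165.3]
eef_rot: [[0.0, 1.0, -0.001], [1.0, -0.0, -0.0], [-0.0, -0.001, -1.0]]
ft_force: [0.2, -0.3, -0.1]
finger_gap: 51.2
```

```bash
python3 look.py w7 socket_small socket_large
```

```text
[614.6 268.1 165.4] 51.12617476043857
socket_small 0.58 [266. 173.  37.  47.] [616.4 275.9]
socket_large 0.67 [  3. 118.  97.  64.] [438.1 313.3]
```

View pics/w7.png

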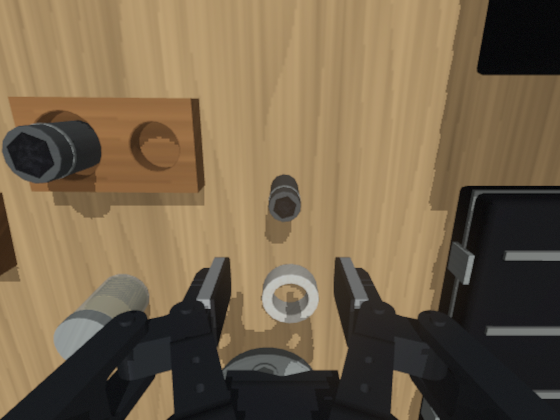

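Wrist picture: the large socket stands in its well, small socket top at (285,205), small well rim centre ≈ (155,145), tape (290,293), jar (105,315).

Run:
```python
from h import *
print(ray("wrist",285,205.5,64),ray("wrist",155,145,28),ray("wrist",36,153,72),ray("wrist",290,293,24))
```

```text
[617.19158144 268.84902181  64.        ] [503.74712486 312.42337796  28.        ] [432.02525793 312.31020903  72.        ] [623.17239633 159.99030646  24.        ]
```

>>> arm_command(targets="0.2 0.1 -4 0 0.2;0.2 0.1 -8 0 0.2;0.2 0.1 -12 0 0.2;0.2 0.1 -14 0 0.2;0.2 0.1 -14 0 0.2;0.2 0.1 -14 0 -0.7;0.2 0.1 -14 0 -0.7;0.2 0.1 -14 0 -0.7;0.2 0.1 -14 0 -0.7;0.2 0.1 -14 0 -0.7")

```text
time_s: 14.7
tool_pos: [619.2, 269.5, 27.3]
eef_rot: [[-0.0, 1.0, 0.003], [1.0, 0.0, 0.001], [0.001, 0.003, -1.0]]
ft_force: [-0.6, 1.0, 2.3]
finger_gap: 26.0
```

>>> arm_command(targets="0 0 0 0 -0.7;0 0 4 0 -0.7;0 0 8 0 -0.7;-2 0.6 10 0 -0.7;-6 2.2 10 0 -0.7;-10 3.8 10 0 -0.7;-11.3 4.3 10 0 -0.7;-11.3 4.3 10 0 -0.7;-11.3 4.3 10 0 -0.7;-11.3 4.3 10 0 -0.7")

```text
time_s: 15.53
tool_pos: [506.0, 312.1, 125.7]
eef_rot: [[-0.0, 1.0, 0.002], [1.0, 0.0, 0.0], [0.0, 0.002, -1.0]]
ft_force: [-0.4, -0.1, -2.6]
finger_gap: 25.4
```

>>> arm_command(targets="-0.1 0 -3 0 -0.7;-0.1 0 -6 0 -0.7;-0.1 0 -8 0 -0.7;-0.1 0 -9.1 0 -0.7;-0.1 0 -9.1 0 -0.7;-0.1 0 -9.1 0 -0.7")

```text
time_s: 16.03
tool_pos: [506.0, 311.8, 34.5]
eef_rot: [[0.001, 1.0, 0.002], [1.0, -0.001, 0.001], [0.001, 0.002, -1.0]]
ft_force: [-0.9, -0.3, -2.7]
finger_gap: 25.6
```

>>> arm_command(targets="0 0 0 0 -0.1;0 0 0 0 -0.1;0 0 0 0 -0.1;0 0 4 0 -0.1;0 0 8 0 0;0 0 12 0 0.5;0 -4 15 0 0.5;0 -8 15 0 1;-1 -12 15 0 1;-1.5 -16 15 0 1")

```text
time_s: 16.87
tool_pos: [489.7, 154.2, 185.8]
eef_rot: [[-0.001, 1.0, 0.003], [1.0, 0.001, 0.0], [0.0, 0.003, -1.0]]
ft_force: [0.3, -0.5, -1.9]
finger_gap: 85.3
```

>>> arm_command(targets="-0.5 -4 0 0 1;-1 -8 0 0 1;-1.5 -12 0 0 1;-2 -16 0 0 1;-2.5 -20 0 0 1;-3 -24 0 0 1;-3.5 -28 0 0 1;-4.5 -30.5 0 0 1;-4.5 -30.5 0 0 1;-4.5 -30.5 0 0 1")

```text
time_s: 17.7
tool_pos: [444.1, -151.1, 184.5]
eef_rot: [[0.004, 1.0, 0.0], [1.0, -0.004, 0.0], [0.0, 0.0, -1.0]]
ft_force: [0.2, 0.4, -0.4]
finger_gap: 85.1
```

```bash
python3 look.py w8 centre_cap cap_tray
python3 - <<'E'
from h import *
im=env.get_image("scene"); cv2.imwrite("pics/sc8.png",np.vstack([cv2.resize(im[190:330,380:500],(600,700))[:600]]))
E
```

```text
[ 444.3 -149.9  184.4] 85.180669033407
centre_cap 0.56 [250. 155.  57.  66.] [ 441.  -150.5]
cap_tray 0.79 [217. 256. 148. 121.] [ 456.3 -306.3]
```

View pics/w8.png

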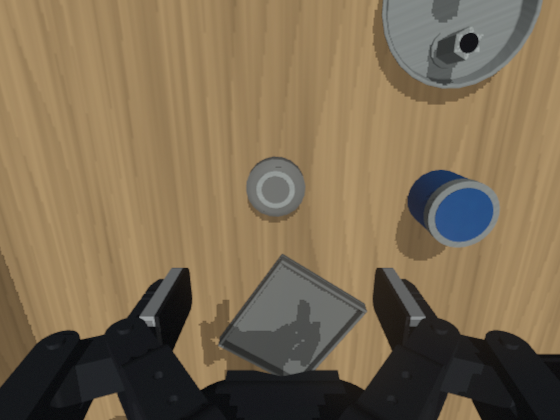

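View pics/sc8.png

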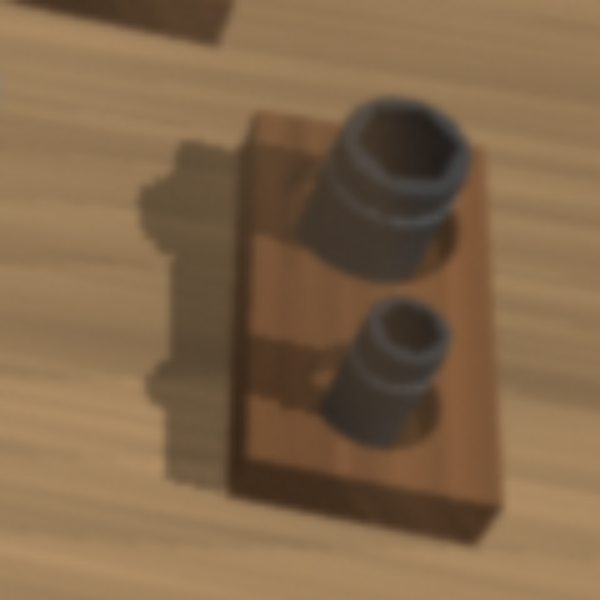

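Wrist picture: cap top (275,188). The tray's rim corners are at ≈ (283,257), (364,311), (295,377) and (220,344). The scene crop shows both sockets standing deep in their own wells.

Run:
```python
from h import *
print(ray("wrist",275.5,188.5,22))
C=[ray("wrist",*p,16)[:2] for p in((283,257),(364,311),(220,344),(295,377))]
print(np.round(C))
for a,b in((0,1),(0,2)):
  d=C[b]-C[a];print(np.hypot(*d),np.degrees(np.arctan2(d[1],d[0])))
print((C[1]+C[2])/2)
```

```text
[ 438.68560197 -150.44352841   22.        ]
[[ 446. -229.]
 [ 540. -299.]
 [ 371. -346.]
 [ 462. -397.]]
116.93384072665648 -36.474144210675874
139.18292307436857 -122.9043088195033
[ 455.57618876 -322.4774156 ]
```

>>> arm_command(targets="-0.4 0 -4 0 1;-0.4 0 -8 0 1;-0.4 0 -12 0 1;-0.4 0 -16 0 1;-0.4 0 -18.2 0 1;-0.4 0 -18.2 0 1;-0.4 0 -18.2 0 1")

```text
time_s: 18.48
tool_pos: [439.9, -148.3, 1.5]
eef_rot: [[-0.002, 1.0, -0.003], [1.0, 0.002, 0.001], [0.001, -0.003, -1.0]]
ft_force: [0.4, -1.0, 0.8]
finger_gap: 85.4
```

>>> arm_command(targets="0 0 0 0 0;0 0 0 0 0;0 0 0 0 0;0 0 0 0 0;0 0 0 0 0;0 0 0 0 0", force=30)

```text
time_s: 18.98
tool_pos: [441.9, -150.0, 4.5]
eef_rot: [[0.0, 1.0, 0.004], [1.0, -0.0, -0.001], [-0.001, 0.004, -1.0]]
ft_force: [-0.8, 2.8, 6.7]
finger_gap: 58.0
```

>>> arm_command(targets="0 0 3 0 0;0 0 6 0 0;0 -2 10 0 0;0.2 -6 13 7 0;0.6 -10 13 14 0;1 -14 13 21 0;1.5 -17.2 13 28 0;1.5 -17.2 13 35 0;1.5 -17.2 13 42 0;1.5 -17.2 13 49 0")

```text
time_s: 19.82
tool_pos: [455.6, -323.2, 133.9]
eef_rot: [[-0.757, 0.653, 0.002], [0.653, 0.757, -0.002], [-0.003, 0.0, -1.0]]
ft_force: [0.5, -0.7, -1.0]
finger_gap: 58.3
```

>>> arm_command(targets="0 0 0 5 0;0 0 0 5 0;0 0 0 5 0")

```text
time_s: 20.07
tool_pos: [455.6, -322.0, 133.6]
eef_rot: [[-0.807, 0.59, 0.002], [0.59, 0.807, -0.001], [-0.002, -0.0, -1.0]]
ft_force: [0.3, -0.2, -0.1]
finger_gap: 58.3
```

```bash
python3 look.py w9 centre_cap cap_tray
```

```text
[ 455.6 -321.9  133.4] 58.221283151455864
centre_cap 0.59 [225. 220. 120. 127.] [ 520.4 -365.6]
cap_tray 0.89 [186. 126. 175. 138.] [ 447.9 -324.9]
```

View pics/w9.png

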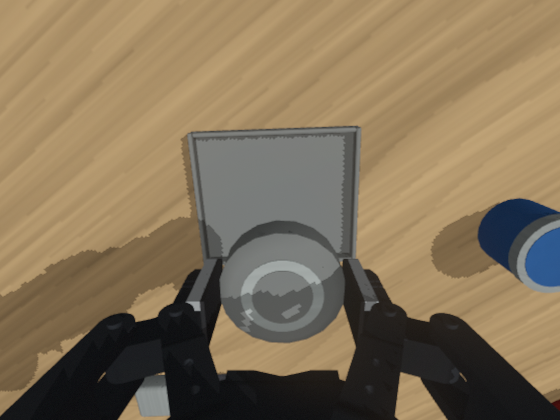

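Wrist picture: the cap is held level. The tray's rim corners are at ≈ (190,134), (359,128), (205,258) and (355,258), square to the jaws.

Run:
```python
from h import *
C=np.array([ray("wrist",*p,16)[:2] for p in((190,134),(359,128),(355,258),(205,258))]);print(C.round(),C.mean(0),[np.hypot(*(C[i]-C[(i+1)%4])).round() for i in range(4)])
```

```text
[[ 368. -348.]
 [ 443. -237.]
 [ 540. -300.]
 [ 459. -411.]] [ 452.65152174 -324.0850782 ] [np.float64(135.0), np.float64(116.0), np.float64(137.0), np.float64(111.0)]
```

>>> arm_command(targets="-0.1 -0.2 -4 0 0;-0.1 -0.2 -8 0 0;-0.1 -0.2 -11 0 0;-0.1 -0.2 -12.3 0 0;-0.1 -0.2 -12.3 0 0;-0.1 -0.2 -12.3 0 0")

```text
time_s: 20.72
tool_pos: [454.2, -323.4, 8.5]
eef_rot: [[-0.808, 0.589, -0.001], [0.589, 0.808, 0.001], [0.002, 0.0, -1.0]]
ft_force: [0.3, -0.3, -0.4]
finger_gap: 58.0
```

>>> arm_command(targets="0 0 0 0 0.7;0 0 0 0 0.7;0 0 0 0 0.7;0 0 0 0 0.7;0 0 3 0 0.7;0 0 6 0 0.7;0 0 10 0 0.7;0 0 14 0 0.7;0 0 14 0 0.7;0 0 14 0 0.7")

```text
time_s: 21.55
tool_pos: [456.3, -325.3, 152.9]
eef_rot: [[-0.809, 0.588, 0.006], [0.588, 0.809, -0.005], [-0.008, -0.001, -1.0]]
ft_force: [0.4, 0.7, -0.9]
finger_gap: 72.5
```

```bash
python3 look.py w10 centre_cap cap_tray; python3 a.py | grep -E "nut|scene|jar|tin|side"
python3 - <<'E'
import cv2,numpy as np
a=cv2.imread("pics/w10.png");b=cv2.imread("pics/side0.png");cv2.imwrite("pics/f.png",np.hstack([cv2.resize(a,(400,300)),cv2.resize(b,(400,300))]))
E
```

```text
[ 454.9 -324.1  150.7] 72.95465239777019
centre_cap 0.87 [251. 159.  68.  66.] [ 452.6 -318.9]
cap_tray 0.95 [199. 122. 157. 130.] [ 444.9 -321.1]
scene campos [939. 117. 666.]
nut_a 0.83 [278 271  16  26] [592.  37.]
nut_a 0.62 [ 81 161  90  71] [ 471. -317.]
nut_a 0.58 [244 269  16  24] [598. -22.]
screw_jar 0.8 [345 192  36  53] [441. 146.]
grease_tin 0.9 [149 242  37  50] [ 610. -169.]
grease_tin 0.4 [280 270  17  27] [595.  41.]
side campos [ -37. -525.  503.]
nut_a 0.74 [327 179  15  18] [596. -28.]
nut_a 0.46 [305 165  16  21] [599.  39.]
screw_jar 0.63 [212 153  31  45] [433. 132.]
grease_tin 0.87 [375 193  38  40] [ 603. -175.]
grease_tin 0.17 [306 165  13  20] [587.  28.]
```

View pics/f.png

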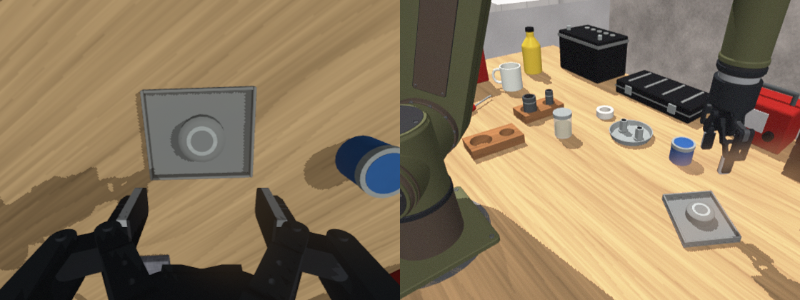

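The picture shows the cap flat in the tray and the nuts in the dish. Both sockets are in the chosen stand, and the jar and tin have not moved. I'm handing it in.

```bash
python3 -c "
from h import *
print(env.sign_off())"
```

```text
the job is handed in; nothing more can be done
None
```

The hardware is put away and I handed the job in at about 22 s of robot time; sign-off reports no verdict.

- **Nuts:** both stand upright on the dish floor, about 28 and 35 mm from its centre (the limit is 50 mm).
- **Sockets:** large and small are in their own wells of the stand farthest to the robot's left (centre about 464, 311). The large one measured about 3 mm from its well's centre. For the small one I have only the release pose, about 1–2 mm off, and a scene crop showing both deep in their wells. I did not measure how far down either one sits; I released both about 1 mm above the well floor.
- **Cap:** it lies flat and face up near the middle of the tray.
- **Jar and tin:** the last camera readings match the first to within a few millimetres, which is the detectors' scatter.
- **Gripper:** open and clear of everything.

Closing on the cap gave about 7 N upward, probably the fingertips touching the bench. Two detector hits disagreed with the pictures: a "nut" on the tray and a "tin" on a nut. I took both as false.

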